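Clear the nut sorting tray without crushing the tub

TASK

Clear the sorting tray. Slide the thin plastic tub of peeled nuts, without lifting it, into the tray's far corner beside the tall crate so that it stands against both the far fence and the crate; its wall dents easily, so never press on it or bump it with more than 15 newtons. Also get the three pieces of woody husk off the tray and into the low waste bin at the other end, and leave the bottle, tape roll and mug around the tray alone.

Things in the scene. Friction and masses are not known exactly. Their poses are not given: they have to be found in the camera images.
- tray: raised sorting tray, metal screen floor 300 (x) by 380 (y) mm, dark wood edges. Fixed. Origin at table height under its centre; x points across it away from the robot, y left along it, z up; floor top at z = 80 mm. Near lip along its -x side: inner face at x = -140 mm, 15 mm above the floor. Both ends (y = -190, +190 mm) have no edge: the crate closes one, the bin stands below the other.
- fence: dark wood far fence along the whole +x side of the tray, 25 (x) by 380 (y) by 60 (z) mm, axes parallel to the tray's. Fixed. Origin at the centre of its underside, 20 mm below the tray floor's top; inner face 12.5 mm nearer the robot than the origin (x = +125 mm in the tray's frame), top 40 mm above the tray floor.
- crate: plywood crate full of nuts, 280 (x) by 160 (y) by 130 (z) mm, touching one end of the tray (left or right, it changes); its flat side rises 50 mm above the tray floor. Fixed. Origin at the centre of its underside, axes parallel to the tray's, centre 270 mm from the tray's centre along the tray's y.
- bin: open green waste bin, 280 (x) by 160 (y) by 70 (z) mm, walls and base 4 to 5 mm, touching the other end of the tray, rim 10 mm below the tray floor, so things pushed over that end fall in. Fixed. Origin at the centre of its underside, axes parallel to the tray's, centre 270 mm from the tray's centre along the tray's y.
- tub: thin white plastic tub full of peeled nuts, 110 mm in diameter, 60 mm high, 0.2 to 0.4 kg, loose, near the middle of the tray; too wide to grasp. Dents at 15 N. Touching the fence its centre is at x = +70 mm in the tray's frame; touching the crate it is 135 mm from the crate's centre along y. Sliding it takes 1 to 3 N, more if it rubs a wall. Origin at the centre of its underside, z up.
- husk_a: dark brown domed piece of woody nut husk, 42 mm in diameter, 21 mm high, about 25 g, loose. Origin at the centre of its flat underside, z up. Starts on the tray floor in the near part of the tray.
- husk_b: brown blocky piece of woody nut husk, 30 (x) by 44 (y) by 24 (z) mm, about 25 g, loose. Origin at the centre of its flat underside, z up. Starts on the tray floor in the near part of the tray.
- husk_c: dark brown pointed domed piece of woody nut husk, 38 mm in diameter, 26 mm high, about 25 g, loose. Origin at the centre of its flat underside, z up. Starts on the tray floor in the near part of the tray.
- bottle: clear bottle, 64 mm in diameter, 190 mm high, loose, on the table beyond the far fence; to be left alone. Origin at the centre of its underside.
- tape: roll of brown tape lying flat, 100 mm in diameter, 48 mm high, loose, on the table to the right in front of the tray; to be left alone. Origin at the centre of its underside.
- cup: steel mug, 72 mm in diameter, 85 mm high, loose, on the table to the left in front of the tray; to be left alone. Origin at the centre of its underside.

How it is judged:
By the outcome, as a careful person would: the job done as asked, in the order asked, and still so for the second after the job is handed in, with the robot touching nothing.
It also fails if it takes over 67 s, if anything falls off the work surface, if the arm or the gripper's body presses on something with over 40 N, if the wrist force passes 120 N, or if a joint passes its speed limit or range.

ROBOT

A 6-joint arm with a two-finger parallel gripper is mounted at the origin on the work surface. World frame = base frame: x ahead of the robot, y to its left, z up, the work surface at z = 0. Lengths are in mm, angles in rad, forces in N, time in s.
With the tool pointing down it reaches from about 425 to 950 mm from the base axis. Payload 3.5 kg.
Tool frame: the origin (TCP) lies midway between the tips of the shut fingers; the grasp point (between the pads) lies 19 mm behind it (env.grasp_offset is the distance from the TCP to the grasp point, in mm); z points along the fingers, y is the line along which they close (so a half turn about z gives the same grasp; the last joint's range is limited). The gripper opens to 85 mm and grips with 20 to 120 N. Pads are 22 mm wide; open, the fingers measure 114 mm over their backs; the gripper's body (76 mm by 85 mm) begins 54 mm behind the grasp point. The pads swing forward as they close: fully open they stand 13 mm farther back than shut.
Start: joints at [-0.15, 0.286, 1.577, -0, 1.279, -0.15], TCP at [674.986, 0.032, 231.325] pointing down, gripper open.
Joint ranges: [-2.77, 2.77], [-0.9, 2.22], [0.21, 2.48], [-1.53, 4.67], [0.24, 2.81], [-2.84, 2.84]. Speed limits (rad/s): [2.79, 2.79, 3.14, 3.14, 3.14, 3.14].

INTERFACE

Orientations are given as a unit quaternion [w, x, y, z].
In Python, from bench import env, read_camera, camera_model, look_for, pinpoint gives the robot as it stands.
- The arm moves only by the tool jog_arm, never from a script. Its arguments are lists of equal length, an entry for each row: "translation": the shift along the world's x, y, z in cm, a list of three; "rotation": the turn, a rotation vector about the world's x, y, z in degrees, a list of three; "jaw": the opening, from 0 (shut) to 1 (fully open). In form: {"translation": [[dx, dy, dz], ...], "rotation": [[ax, ay, az], ...], "jaw": [jaw, ...]}. A call has 1 to 8 rows; each row shifts and turns the commanded pose from where the row before left it; what a row does not reach is not made up. A row lasts 1/12 s, in which the tool goes at most 41.7 mm and 7.16 degrees, less where a joint would pass 70% of its speed; a pose out of reach is approached as far as the arm can. A call with a gripper value outside its range is refused whole. The fingers move at their own pace and stop on an object; "force" is the grip in N (left out, the last holds). Time passes only in rows, so rows that do not move let the fingers close. It gives the time, the measured TCP pose, the force, the opening and the grip force at its end, in the units of the state.
- env.state(): the state, without advancing time (a new reading comes with each control period).
- read_camera(name): name is "scene" or "side" or "wrist"; returns the picture (480x640x3 uint8, blue, green, red); there is no depth.
- camera_model(name): a dict with "camera_matrix" (3x3 intrinsics, pixels), "R" (3x3) and "t" (3): a world point X has camera coordinates R X + t; the wrist camera has in their place "hand_eye" (4x4, takes a point from camera to tool coordinates, whose origin is the TCP and whose axes are the flange's). Camera axes: x right, y down, z forward; pixel columns grow to the right and rows downward; lengths in mm; the calibration is good to about 2 mm. A picture is of the moment at which its call begins: read the wrist's pose just before it. camera_model takes no time and is no camera call.
- env.hand_in(): hands the job in; it is judged then, once.
Trained networks look in the newest picture that a camera, given by its name, has taken for a name from the list of things; names that differ only in an ending like _2 or _b are one class to them, and where a whole thing is asked for, a point or a joint stands for the part that bears it (a point fixed in the world has none). Each returns a list of dicts, best first, with "conf" (0 to 1); they miss things now and then, are a little off and sometimes report something else, mostly with a low value. They report only what shows in the picture. A call takes as long as a camera call.
- look_for(camera, target): "location" ([column, row] in pixels, amid what is visible of it).
- pinpoint(camera, target): "location" ([column, row] in pixels: a listed point, or the origin of a listed thing).
The state is a dict: "clock": time; "qpos": joint angles; "joint_velocities": joint speeds; "effort": joint torques, N m; "position": TCP position; "tool_rot": TCP orientation; "wrist_force": force on the tool from outside, world axes, zero at the start; "ft_torque": the same for the moment, N m; "width": finger opening in mm; "gripper_force": force on a finger pad.
Only numpy, scipy, OpenCV 4.12 (cv2) and the standard library are available. Lean on these libraries where they do the work, as an engineer would, in place of code of your own. Each camera call takes 0.05 s, during which the arm holds its last target. There are 200 camera calls.

## Working session

There is one attempt and no reset: what is moved stays moved. The work goes in short steps, Python scripts to look and compute and a tool call to move; the robot and the scene stay as the last step left them, time stands still between calls to the robot, and variables do not carry over. Pictures are saved under pics/ and viewed, at most 10 in all, crops included, and the job is handed in when it is done.

Besides the shell and the picture viewer there is one more tool, called as name(argument=value, ...), one argument or row to a line, values as JSON. jog_arm: Moves the arm, as the interface text tells. Its arguments: {"type":"object","properties":{"translation":{"type":"array"},"rotation":{"type":"array"},"jaw":{"type":"array"},"force":{"type":"number"}},"required":["translation","rotation","jaw"]}

```bash
mkdir -p pics; cat > h.py <<'E'
import numpy as np, cv2
from bench import env, read_camera, camera_model, look_for, pinpoint
def ray(n,px):
    m=camera_model(n);K=np.array(m["camera_matrix"]);R=np.array(m["R"]);t=np.array(m["t"])
    return -R.T@t, R.T@np.linalg.inv(K)@np.array([px[0],px[1],1.])
def at_z(n,px,z):
    c,d=ray(n,px);return c+d*(z-c[2])/d[2]
def tri(n1,p1,n2,p2):
    c1,d1=ray(n1,p1);c2,d2=ray(n2,p2)
    s=np.linalg.lstsq(np.c_[d1,-d2],c2-c1,rcond=None)[0]
    a=c1+s[0]*d1;b=c2+s[1]*d2;return (a+b)/2,np.linalg.norm(a-b)
E
python3 - <<'E'
from h import *
ims=[read_camera(n) for n in("scene","side")]
for n,i in zip(("scene","side"),ims): cv2.imwrite(f"pics/{n}.png",i)
print(env.state())
np.set_printoptions(precision=1,suppress=True)
for t in "tray fence crate bin tub husk_a husk_b husk_c bottle tape cup".split():
    r={}
    for n in("scene","side"):
        r[n]=pinpoint(n,t)
        print(t,n,[(np.round(d["location"],1).tolist(),round(d["conf"],2)) for d in r[n][:4]])
    if r["scene"] and r["side"]: print("   tri",tri("scene",r["scene"][0]["location"],"side",r["side"][0]["location"]))
E
```

```text
{'clock': 0.1, 'qpos': array([-1.49998355e-01,  2.87121865e-01,  1.57804146e+00,  6.85538928e-06,
        1.27861107e+00, -1.49975942e-01]), 'joint_velocities': array([-0.00049002, -0.001634  , -0.00381913, -0.0010282 , -0.00103925,
        0.0019111 ]), 'effort': array([ 1.14915063e-03, -4.07295120e+01, -2.93698221e+01, -1.06323112e-04,
        3.42678482e-03, -4.41654265e-06]), 'position': array([6.74399363e+02, 1.23134999e-01, 2.30049764e+02]), 'tool_rot': array([-8.79906826e-04,  7.07114985e-01,  7.07097736e-01, -6.44797190e-04]), 'wrist_force': array([ 0.12459882, -0.45355481, -0.08163735]), 'ft_torque': array([-0.04881424,  0.05131722,  0.00776845]), 'gripper_force': 0.0, 'width': 85.62496362834752}
tray scene [([310.2, 278.4], 0.56), ([362.8, 292.3], 0.3)]
tray side [([329.1, 281.4], 0.91)]
   tri (array([592.6, -38. ,   5.4]), np.float64(2.018899299649514))
fence scene [([364.0, 291.1], 0.68), ([332.2, 241.9], 0.51), ([261.1, 249.0], 0.31)]
fence side [([383.5, 235.5], 0.68)]
   tri (array([731. , -15.9,  52.5]), np.float64(4.692814963926427))
crate scene [([375.4, 217.4], 0.
[... 1002 characters left out ...]
 ([279.2, 237.4], 0.58), ([260.7, 249.8], 0.56), ([293.4, 215.0], 0.48)]
husk_c side [([285.7, 276.6], 0.83), ([254.8, 254.2], 0.74), ([305.4, 295.3], 0.71)]
   tri (array([567.3, 170.4, -47.6]), np.float64(152.8710198656773))
bottle scene [([407.3, 312.9], 0.87), ([377.6, 218.6], 0.4)]
bottle side [([400.6, 230.9], 0.84)]
   tri (array([813. ,  35. ,  -3.6]), np.float64(11.940569351886284))
tape scene [([157.5, 266.2], 0.63)]
tape side [([236.2, 438.4], 0.57)]
   tri (array([ 298.2, -260.6,    3.8]), np.float64(4.879718957732074))
cup scene [([314.3, 171.0], 0.71)]
cup side [([142.3, 245.4], 0.77), ([399.8, 231.4], 0.26)]
   tri (array([302.4, 270.4,  -5.1]), np.float64(3.8354968602081314))
```

View pics/scene.png

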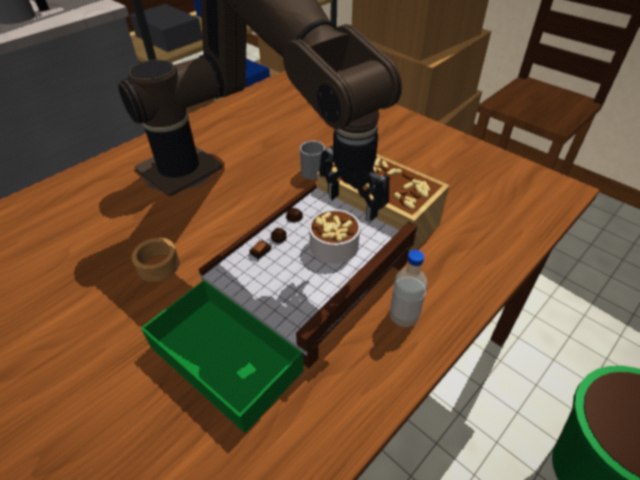

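View pics/side.png

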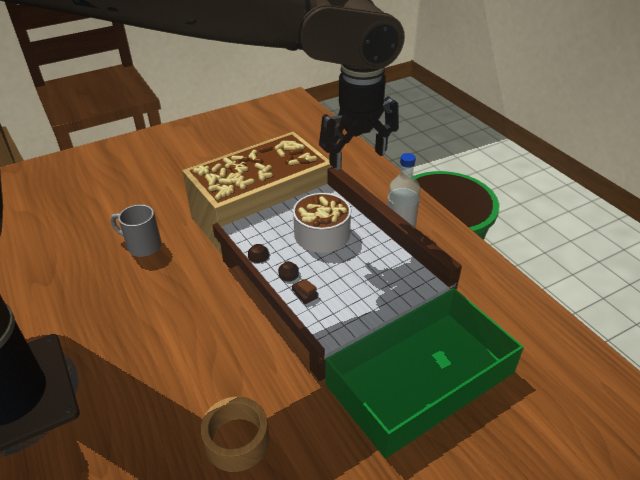

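```bash
python3 - <<'E'
from h import *
np.set_printoptions(precision=1,suppress=True)
sc=[(279.2,237.4),(260.7,249.8),(293.4,215.0)]; sd=[(285.7,276.6),(254.8,254.2),(305.4,295.3)]
for p in sc: print("scene",at_z("scene",p,80))
for p in sd: print("side",at_z("side",p,80))
print(at_z("scene",(333.9,240.7),80),at_z("side",(322.8,233.4),80))
for n in("scene","side"): print(n,ray(n,(320,240))[0])
print(camera_model("wrist"))
E
```

```text
scene [500.8 -44.4  80. ]
scene [499.8 -99.6  80. ]
scene [469.   31.2  80. ]
side [493.3 -50.4  80. ]
side [469.7  32.4  80. ]
side [ 502.2 -109.    80. ]
[599.3  33.8  80. ] [611.4  20.4  80. ]
scene [1094.  -516.2  820.8]
side [ 186.  -729.1  819.6]
{'camera_matrix': array([[342.3,   0. , 316. ],
       [  0. , 342.3, 243.6],
       [  0. ,   0. ,   1. ]]), 'hand_eye': array([[   0. ,   -0.9,   -0.3,   83.2],
       [   1. ,    0. ,    0. ,   -0.6],
       [  -0. ,   -0.3,    0.9, -143.7],
       [   0. ,    0. ,    0. ,    1. ]])}
```

The scene view shows the crate at the left (+y) end and the bin at the right. The tub's box is about 309–359 × 210–262 px there and 293–351 × 193–250 in the side view. The husks lie in a row near the near lip, at scene (293,215), (279,237), (260,250). Next I fit the tray pose from the green bin and the tub from its outline.

```bash
cat >> h.py <<'E'
def wmodel():
    s=env.state();w,x,y,z=s["tool_rot"]
    from scipy.spatial.transform import Rotation as Ro
    T=np.eye(4);T[:3,:3]=Ro.from_quat([x,y,z,w]).as_matrix();T[:3,3]=s["position"]
    m=camera_model("wrist");C=T@np.array(m["hand_eye"]);return dict(K=np.array(m["camera_matrix"]),R=C[:3,:3].T,t=-C[:3,:3].T@C[:3,3])
def mod(n):
    if n=="wrist": return wmodel()
    m=camera_model(n);return dict(K=np.array(m["camera_matrix"]),R=np.array(m["R"]),t=np.array(m["t"]))
def proj(m,X):
    c=np.atleast_2d(X)@m["R"].T+m["t"];p=c@m["K"].T;return p[:,:2]/p[:,2:]
def back(m,px,z):
    c=-m["R"].T@m["t"];d=m["R"].T@np.linalg.inv(m["K"])@np.array([px[0],px[1],1.]);return c+d*(z-c[2])/d[2]
def cyl(x,y,r=55,z0=80,z1=140):
    a=np.linspace(0,2*np.pi,72);return np.vstack([np.c_[x+r*np.cos(a),y+r*np.sin(a),0*a+z] for z in(z0,z1)])
def t2w(p,tray):
    x,y,a=tray;c,s=np.cos(a),np.sin(a);p=np.atleast_2d(p);return np.c_[x+c*p[:,0]-s*p[:,1],y+s*p[:,0]+c*p[:,1]]
def w2t(p,tray):
    x,y,a=tray;c,s=np.cos(a),np.sin(a);d=np.atleast_2d(p)[:,:2]-[x,y];return np.c_[c*d[:,0]+s*d[:,1],-s*d[:,0]+c*d[:,1]]
E
python3 - <<'E'
from h import *
from scipy.optimize import minimize,least_squares
np.set_printoptions(precision=1,suppress=True)
M={};S={}
for n in("scene","side"):
    hsv=cv2.cvtColor(cv2.imread(f"pics/{n}.png"),cv2.COLOR_BGR2HSV)
    m=cv2.inRange(hsv,(50,120,30),(75,255,255));m=cv2.morphologyEx(m,cv2.MORPH_CLOSE,np.ones((7,7)))
    k,l,st,ce=cv2.connectedComponentsWithStats(m)
    P=proj(mod(n),[615,-300,30])[0];i=l[int(P[1]),int(P[0])];print(n,P,i,st[i])
    cs,_=cv2.findContours((l==i).astype(np.uint8),cv2.RETR_EXTERNAL,cv2.CHAIN_APPROX_NONE)
    im=np.zeros((480,640),np.uint8);cv2.fillConvexPoly(im,cv2.convexHull(max(cs,key=len)),255);S[n]=cv2.GaussianBlur(im,(0,0),1.5).astype(float);M[n]=mod(n)
def cost(v,dr=False):
    e=0
    for n in S:
        B=[(x,-270+y) for x in(-140,140) for y in(-80,80)];w=t2w(B,(v[0],v[1],v[2]/100))
        X=np.vstack([np.c_[w,np.full(4,z)] for z in(0.,70.)])
        h=cv2.convexHull(proj(M[n],X).astype(np.float32))
        im=np.zeros((480,640),np.uint8);cv2.fillConvexPoly(im,np.round(h*16).astype(np.int32),255,cv2.LINE_AA,4)
        e+=np.abs(cv2.GaussianBlur(im,(0,0),1.5)-S[n]).sum()/255
    return e
r=minimize(cost,[593,-36,9],method="Nelder-Mead",options=dict(initial_simplex=np.array([[593,-36,9],[603,-36,9],[593,-26,9],[593,-36,4]]),xatol=.05,fatol=.5))
tray=(r.x[0],r.x[1],r.x[2]/100);print("tray",tray,r.fun)
np.save("tray.npy",tray)
print("crate,fence pred",t2w([(0,270),(137.5,0)],tray))
bb={"scene":(309,210,359,262),"side":(293,193,351,250)}
def f(v): 
    o=[]
    for n in bb:
        p=proj(M[n],cyl(*v));o+=list(np.r_[p.min(0),p.max(0)]-bb[n])
    return o
q=least_squares(f,[608,21]);print("tub",q.x,q.fun,w2t(q.x,tray))
H=np.array([[470,32],[497,-47],[501,-104]]);print("husks tray",w2t(H,tray))
cv2.imwrite("pics/w0.png",read_camera("wrist"));wm=wmodel()
for t in("tub","husk_a"):
    for d in pinpoint("wrist",t)[:4]: print(t,d["conf"],d["location"],w2t(back(wm,d["location"],80),tray),back(wm,d["location"],80))
E
```

```text
scene [224.8 349.5] 1 [  142   281   161   151 12781]
side [420.7 364.4] 2 [  325   288   198   170 18501]
tray (np.float64(592.4610535641423), np.float64(-35.437898167499384), np.float64(0.07619321092685663)) 748.2156862745098
crate,fence pred [[571.9 233.8]
 [729.6 -25. ]]
tub [610.   22.7] [-0.1 -0.7  1.   1.7 -0.4 -1.2 -0.5  1.8] [[21.9 56.6]]
husks tray [[-117.    76.6]
 [ -96.1   -4.3]
 [ -96.4  -61.4]]
tub 0.97 [244.1, 199.5] [[23.8 57.9]] [611.8  24.1  80. ]
husk_a 0.78 [130.5, 269.8] [[-91.5   0. ]] [501.2 -42.4  80. ]
husk_a 0.74 [143.4, 329.5] [[-94.7 -64.2]] [ 502.9 -106.7   80. ]
husk_a 0.58 [86.2, 191.8] [[-111.5   74.9]] [475.6  30.8  80. ]
```

View pics/w0.png

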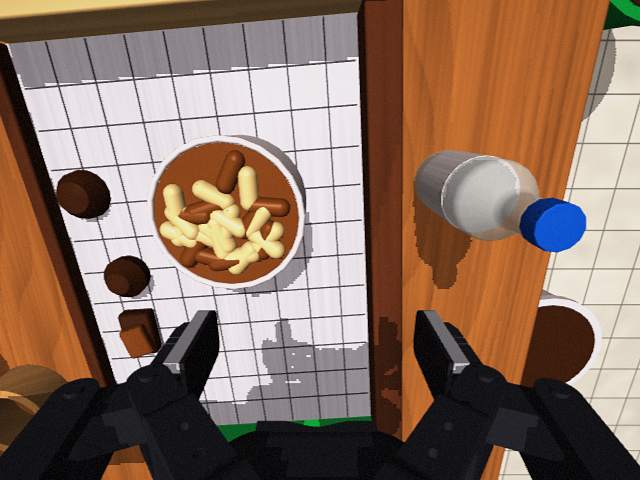

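The wrist view agrees with the fit: tray centre (592,−35), yaw 4.4°, tub at tray (23,57), husks at (−114,75), (−94,−2), (−95,−63). First, place narrowed fingers behind the tub (−y side).

jog_arm(
  translation=[
    [-2.85,-3.2,0],
    [-2.85,-3.2,0],
    [0,0,-3],
    [0,0,-3],
    [0,0,-3],
    [0,0,-3],
    [0,0,-2],
    [0,0,0],
  ],
  rotation=[
    [0,0,4.4],
    [0,0,0],
    [0,0,0],
    [0,0,0],
    [0,0,0],
    [0,0,0],
    [0,0,0],
    [0,0,0],
  ],
  jaw=[0.45,0.45,0.45,0.45,0.45,0.45,0.45,0.45],
)

```text
clock: 2.02
position: [615.7, -61.3, 85.4]
tool_rot: [-0.005, 0.68, 0.734, -0.003]
wrist_force: [-0.4, 0.1, -0.2]
width: 38.4
gripper_force: 0.0
```

jog_arm(
  translation=[
    [-0.05,0.7,0.4],
    [-0.05,0.7,0],
    [-0.03,0.4,0],
    [-0.03,0.4,0],
    [-0.03,0.4,0],
    [-0.03,0.4,0],
    [-0.04,0.5,0],
    [-0.04,0.5,0],
  ],
  rotation=[
    [0,0,0],
    [0,0,0],
    [0,0,0],
    [0,0,0],
    [0,0,0],
    [0,0,0],
    [0,0,0],
    [0,0,0],
  ],
  jaw=[0.45,0.45,0.45,0.45,0.45,0.45,0.45,0.45],
)

```text
clock: 2.68
position: [616.9, -22.0, 95.9]
tool_rot: [0.001, 0.68, 0.734, 0.0]
wrist_force: [0.3, -1.1, 2.1]
width: 38.6
gripper_force: 1.0
```

```bash
python3 - <<'E'
from h import *
np.set_printoptions(precision=1,suppress=True)
tray=np.load("tray.npy");s=env.state();print(s["position"],w2t(s["position"],tray),s["wrist_force"],s["width"])
cv2.imwrite("pics/w1.png",read_camera("wrist"));wm=wmodel()
for d in pinpoint("wrist","tub")[:2]: print(d["conf"],w2t(back(wm,d["location"],80),tray))
E
```

```text
[616.9 -22.   95.9] [[25.4 11.5]] [ 0.3 -1.1  2.1] 38.557378382641566
0.76 [[24.4 76.8]]
```

View pics/w1.png

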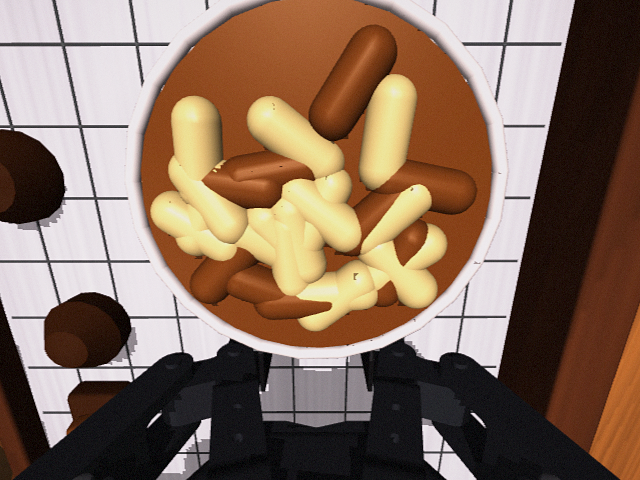

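The tub sits centred in the two-finger cradle, at about tray (25,76), with 1 N on the wrist. I keep sliding toward the crate; about 60 mm remain.

jog_arm(
  translation=[
    [-0.05,0.6,0],
    [-0.05,0.7,0],
    [-0.05,0.7,0],
    [-0.05,0.7,0],
    [-0.05,0.7,0],
    [-0.04,0.6,0],
    [-0.04,0.5,0],
    [-0.03,0.4,0],
  ],
  rotation=[
    [0,0,0],
    [0,0,0],
    [0,0,0],
    [0,0,0],
    [0,0,0],
    [0,0,0],
    [0,0,0],
    [0,0,0],
  ],
  jaw=[0.45,0.45,0.45,0.45,0.45,0.45,0.45,0.45],
)

```text
clock: 3.45
position: [612.8, 27.6, 95.2]
tool_rot: [-0.0, 0.679, 0.734, -0.0]
wrist_force: [-0.1, -1.4, 0.4]
width: 38.5
gripper_force: 0.8
```

```bash
python3 - <<'E'
from h import *
np.set_printoptions(precision=1,suppress=True)
tray=np.load("tray.npy");s=env.state();print(s["position"],w2t(s["position"],tray),s["wrist_force"],s["width"])
read_camera("wrist");wm=wmodel()
for d in pinpoint("wrist","tub")[:2]: print(d["conf"],w2t(back(wm,d["location"],80),tray))
E
```

```text
[612.8  27.6  95.2] [[25.1 61.3]] [-0.1 -1.4  0.4] 38.51204628262872
0.81 [[ 25.1 125. ]]
```

jog_arm(
  translation=[
    [-0.02,0.2,0],
    [-0.02,0.2,0],
    [-0.01,0.15,0],
    [-0.01,0.1,0],
    [-0.01,0.1,0],
  ],
  rotation=[
    [0,0,0],
    [0,0,0],
    [0,0,0],
    [0,0,0],
    [0,0,0],
  ],
  jaw=[0.45,0.45,0.45,0.45,0.45],
)

```text
clock: 3.97
position: [612.1, 34.3, 95.1]
tool_rot: [-0.0, 0.68, 0.734, -0.0]
wrist_force: [-0.9, -0.9, -0.7]
width: 38.3
gripper_force: 0.5
```

jog_arm(
  translation=[
    [-0.01,0.1,0],
  ],
  rotation=[
    [0,0,0],
  ],
  jaw=[0.45],
)

```text
clock: 4.05
position: [612.0, 35.3, 95.2]
tool_rot: [-0.0, 0.68, 0.734, -0.0]
wrist_force: [0.2, -1.2, 0.2]
width: 38.0
gripper_force: 0.5
```

jog_arm(
  translation=[
    [0,0.08,0],
    [0,0.08,0],
  ],
  rotation=[
    [0,0,0],
    [0,0,0],
  ],
  jaw=[0.45,0.45],
)

```text
clock: 4.22
position: [612.1, 36.9, 95.2]
tool_rot: [-0.0, 0.679, 0.734, -0.0]
wrist_force: [-0.3, -0.5, -0.9]
width: 38.4
gripper_force: 0.5
```

jog_arm(
  translation=[
    [0,0.08,0],
  ],
  rotation=[
    [0,0,0],
  ],
  jaw=[0.45],
)

```text
clock: 4.3
position: [612.1, 37.8, 95.2]
tool_rot: [-0.0, 0.679, 0.734, -0.0]
wrist_force: [0.2, -0.1, -1.4]
width: 38.7
gripper_force: 0.5
```

jog_arm(
  translation=[
    [0,0.08,0],
  ],
  rotation=[
    [0,0,0],
  ],
  jaw=[0.45],
)

```text
clock: 4.38
position: [612.1, 38.6, 95.3]
tool_rot: [-0.0, 0.679, 0.734, -0.0]
wrist_force: [0.2, -1.4, -0.2]
width: 38.3
gripper_force: 0.5
```

jog_arm(
  translation=[
    [0,0.08,0],
  ],
  rotation=[
    [0,0,0],
  ],
  jaw=[0.45],
)

```text
clock: 4.47
position: [612.2, 38.7, 95.3]
tool_rot: [0.001, 0.679, 0.734, -0.001]
wrist_force: [-0.7, -5.4, -0.8]
width: 37.9
gripper_force: 2.3
```

```bash
python3 - <<'E'
from h import *
np.set_printoptions(precision=1,suppress=True)
tray=np.load("tray.npy");s=env.state();print(s["position"],w2t(s["position"],tray),s["wrist_force"],s["width"])
im=read_camera("wrist");wm=wmodel()
for d in pinpoint("wrist","tub")[:2]: print(d["conf"],w2t(back(wm,d["location"],80),tray))
cv2.imwrite("pics/w2.png",im)
E
```

```text
[612.2  38.7  95.3] [[25.4 72.4]] [-0.7 -5.4 -0.8] 37.88932602599878
0.92 [[ 25.4 136.8]]
```

View pics/w2.png

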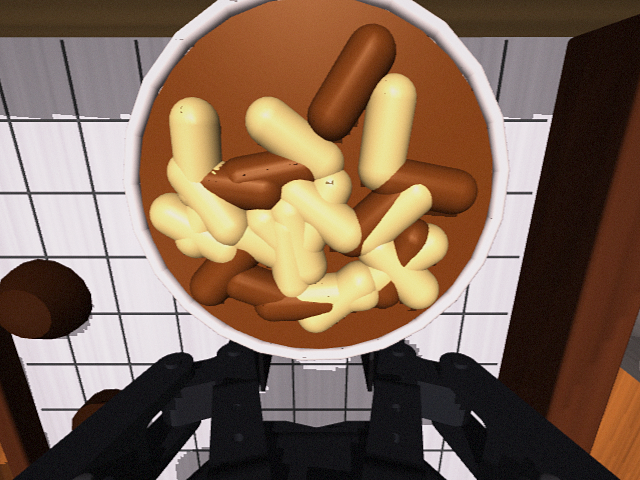

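Contact with the crate is felt at 5.4 N, and the picture shows the tub against the crate's lower edge. Next I back off, lift, turn 90° and go round to the tub's near side.

jog_arm(
  translation=[
    [0.1,-1.5,0],
    [0.1,-1.5,0.5],
    [0,0,3.5],
    [0,0,3.5],
    [-1.5,1.4,0],
    [-1.5,1.4,0],
    [-1.5,1.4,0],
    [-1.5,1.4,0],
  ],
  rotation=[
    [0,0,0],
    [0,0,0],
    [0,0,-7],
    [0,0,-7],
    [0,0,-7],
    [0,0,-7],
    [0,0,-7],
    [0,0,-7],
  ],
  jaw=[0.45,0.45,0.45,0.45,0.45,0.45,0.45,0.45],
)

```text
clock: 5.23
position: [554.1, 64.7, 171.4]
tool_rot: [-0.0, 0.899, 0.438, 0.001]
wrist_force: [0.4, 0.2, 0.7]
width: 38.9
gripper_force: 0.0
```

jog_arm(
  translation=[
    [-1,1,0],
    [-1,1,0],
    [-1,1,0],
    [0,0,0],
    [0,0,0],
    [0,0,0],
    [0,0,0],
    [0,0,0],
  ],
  rotation=[
    [0,0,-7],
    [0,0,-7],
    [0,0,-7],
    [0,0,-7],
    [0,0,-7],
    [0,0,-7],
    [0,0,-6],
    [0,0,0],
  ],
  jaw=[0.45,0.45,0.45,0.45,0.45,0.45,0.45,0.45],
)

```text
clock: 5.9
position: [524.6, 94.5, 171.0]
tool_rot: [-0.0, 0.999, 0.037, 0.001]
wrist_force: [-0.5, 0.3, 0.9]
width: 38.8
gripper_force: 0.0
```

```bash
cat > look.py <<'E'
from h import *
from scipy.spatial.transform import Rotation as Ro
np.set_printoptions(precision=1,suppress=True)
tray=np.load("tray.npy");s=env.state();w,x,y,z=s["tool_rot"]
A=Ro.from_quat([x,y,z,w]).as_matrix();print("t",s["clock"],s["position"],"tray",w2t(s["position"],tray),"toolx deg rel tray",np.degrees(np.arctan2(A[1,0],A[0,0])-tray[2]),s["wrist_force"],s["width"])
im=read_camera("wrist");wm=wmodel()
for n in ("tub","husk_a"):
    for d in pinpoint("wrist",n)[:4]: print(n,round(d["conf"],2),d["location"],w2t(back(wm,d["location"],80),tray))
E
python3 look.py
```

```text
t 5.9 [524.6  94.5 171. ] tray [[-57.8 134.7]] toolx deg rel tray -0.131996242656712 [-0.5  0.3  0.9] 38.76843636391716
tub 0.82 [317.0, 127.2] [[ 24.7 135.1]]
husk_a 0.97 [397.9, 309.9] [[-109.1   72.1]]
husk_a 0.74 [499.4, 285.9] [[-88.5  -2.9]]
husk_a 0.61 [572.6, 291.9] [[-93.4 -59.3]]
```

jog_arm(
  translation=[
    [0,0,-2.6],
    [0,0,-2.6],
    [0,0,-2.4],
    [0,0,0],
    [0.6,0.04,0],
    [0.5,0.04,0],
    [0.4,0.03,0],
    [0.4,0.03,0],
  ],
  rotation=[
    [0,0,0],
    [0,0,0],
    [0,0,0],
    [0,0,0],
    [0,0,0],
    [0,0,0],
    [0,0,0],
    [0,0,0],
  ],
  jaw=[0.45,0.45,0.45,0.45,0.45,0.45,0.45,0.45],
)

```text
clock: 6.72
position: [545.3, 96.7, 96.5]
tool_rot: [0.0, 0.999, 0.039, 0.002]
wrist_force: [-3.1, -2.2, 2.3]
width: 38.6
gripper_force: 1.6
```

jog_arm(
  translation=[
    [0.4,0.03,0],
    [0.4,0.03,0],
    [0.5,0.04,0],
    [0.5,0.04,0],
    [0.5,0.04,0],
    [0.5,0.04,0],
    [0.4,0.03,0],
    [0.4,0.03,0],
  ],
  rotation=[
    [0,0,0],
    [0,0,0],
    [0,0,0],
    [0,0,0],
    [0,0,0],
    [0,0,0],
    [0,0,0],
    [0,0,0],
  ],
  jaw=[0.45,0.45,0.45,0.45,0.45,0.45,0.45,0.45],
)

```text
clock: 7.38
position: [579.3, 99.1, 94.4]
tool_rot: [0.0, 0.999, 0.038, -0.001]
wrist_force: [-3.5, -3.3, 1.4]
width: 38.2
gripper_force: 2.1
```

```bash
python3 look.py
```

```text
t 7.3833 [579.3  99.1  94.4] tray [[ -2.9 135.1]] toolx deg rel tray 0.03609844992043854 [-3.5 -3.3  1.4] 38.221024368791184
tub 0.71 [318.4, 171.4] [[ 61.2 134.9]]
husk_a 0.86 [419.4, 450.9] [[-107.6   72.5]]
husk_a 0.56 [546.9, 426.9] [[-88.6  -1.6]]
```

jog_arm(
  translation=[
    [0.25,0.01,0],
    [0.2,0.01,0],
    [0.15,0.01,0],
    [0.1,0.01,0],
  ],
  rotation=[
    [0,0,0],
    [0,0,0],
    [0,0,0],
    [0,0,0],
  ],
  jaw=[0.45,0.45,0.45,0.45],
)

```text
clock: 7.87
position: [586.2, 99.9, 94.1]
tool_rot: [0.0, 0.999, 0.038, -0.0]
wrist_force: [-2.5, -1.7, 0.5]
width: 38.3
gripper_force: 1.1
```

jog_arm(
  translation=[
    [0.08,0,0],
  ],
  rotation=[
    [0,0,0],
  ],
  jaw=[0.45],
)

```text
clock: 7.95
position: [586.9, 100.0, 94.1]
tool_rot: [-0.0, 0.999, 0.038, -0.0]
wrist_force: [-2.3, -2.3, 0.6]
width: 38.4
gripper_force: 1.0
```

jog_arm(
  translation=[
    [0.08,0,0],
  ],
  rotation=[
    [0,0,0],
  ],
  jaw=[0.45],
)

```text
clock: 8.03
position: [587.7, 100.0, 94.1]
tool_rot: [-0.0, 0.999, 0.038, -0.0]
wrist_force: [-1.1, -1.4, 0.7]
width: 38.4
gripper_force: 0.9
```

jog_arm(
  translation=[
    [0.08,0,0],
  ],
  rotation=[
    [0,0,0],
  ],
  jaw=[0.45],
)

```text
clock: 8.12
position: [588.5, 100.0, 94.1]
tool_rot: [-0.0, 0.999, 0.038, -0.0]
wrist_force: [-1.9, -1.9, -0.5]
width: 38.4
gripper_force: 0.9
```

jog_arm(
  translation=[
    [0.06,0,0],
  ],
  rotation=[
    [0,0,0],
  ],
  jaw=[0.45],
)

```text
clock: 8.2
position: [589.2, 100.0, 94.2]
tool_rot: [-0.0, 0.999, 0.038, 0.0]
wrist_force: [-1.7, -1.2, -0.3]
width: 38.5
gripper_force: 0.8
```

jog_arm(
  translation=[
    [0.06,0,0],
  ],
  rotation=[
    [0,0,0],
  ],
  jaw=[0.45],
)

```text
clock: 8.28
position: [589.8, 99.9, 94.2]
tool_rot: [-0.0, 0.999, 0.038, -0.0]
wrist_force: [-2.0, -1.1, -0.7]
width: 38.8
gripper_force: 0.8
```

```bash
python3 look.py
```

```text
t 8.2833 [589.8  99.9  94.2] tray [[  7.6 135.2]] toolx deg rel tray 0.0321364313721299 [-2.  -1.1 -0.7] 38.76222504903986
tub 0.7 [319.3, 174.7] [[ 69.5 134.5]]
husk_a 0.9 [415.3, 467.6] [[-111.4   73.8]]
```

jog_arm(
  translation=[
    [0.06,0,0],
  ],
  rotation=[
    [0,0,0],
  ],
  jaw=[0.45],
)

```text
clock: 8.52
position: [590.3, 100.0, 94.2]
tool_rot: [-0.0, 0.999, 0.038, -0.0]
wrist_force: [-1.9, -2.5, -1.3]
width: 38.3
gripper_force: 0.8
```

jog_arm(
  translation=[
    [0.06,0,0],
  ],
  rotation=[
    [0,0,0],
  ],
  jaw=[0.45],
)

```text
clock: 8.6
position: [590.9, 99.9, 94.3]
tool_rot: [-0.0, 0.999, 0.038, -0.0]
wrist_force: [-1.0, -1.4, -0.8]
width: 37.9
gripper_force: 0.8
```

jog_arm(
  translation=[
    [0.06,0,0],
  ],
  rotation=[
    [0,0,0],
  ],
  jaw=[0.45],
)

```text
clock: 8.68
position: [591.6, 99.9, 94.3]
tool_rot: [0.0, 0.999, 0.038, -0.0]
wrist_force: [-1.3, -1.2, -0.5]
width: 38.2
gripper_force: 0.8
```

jog_arm(
  translation=[
    [0.06,0,0],
  ],
  rotation=[
    [0,0,0],
  ],
  jaw=[0.45],
)

```text
clock: 8.77
position: [592.0, 99.9, 94.3]
tool_rot: [0.0, 0.999, 0.038, -0.0]
wrist_force: [-2.7, -1.6, 0.8]
width: 38.2
gripper_force: 1.5
```

```bash
python3 - <<'E'
from h import *
cv2.imwrite("pics/w3.png",read_camera("wrist"))
E
```

```text
(no output)
```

View pics/w3.png

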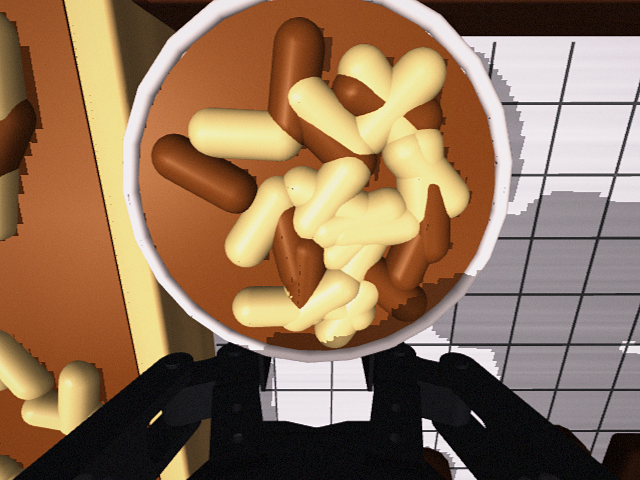

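The tub is in the corner, touching the crate on its left, with the fence at the top of the picture. The finger force is just rising (0.8 → 1.5 N), so one more small step should confirm contact.

jog_arm(
  translation=[
    [0.05,0,0],
  ],
  rotation=[
    [0,0,0],
  ],
  jaw=[0.45],
)

```text
clock: 8.9
position: [592.0, 99.9, 94.2]
tool_rot: [0.0, 0.999, 0.038, -0.001]
wrist_force: [-5.0, -2.5, 1.6]
width: 38.6
gripper_force: 2.3
```

The fence contact is confirmed: the TCP stalled with 5 N on the wrist. I back off, lift, turn back and go behind the middle husk.

jog_arm(
  translation=[
    [-1.7,-0.13,0],
    [-1.8,-0.14,0],
    [0,0,3.5],
    [0,0,3.5],
    [-1,-1.7,0],
    [-1,-1.7,0],
    [-1,-1.7,0],
    [-1,-1.7,0],
  ],
  rotation=[
    [0,0,0],
    [0,0,0],
    [0,0,7],
    [0,0,7],
    [0,0,7],
    [0,0,7],
    [0,0,7],
    [0,0,7],
  ],
  jaw=[0.45,0.45,0.45,0.45,0.22,0.22,0.22,0.22],
)

```text
clock: 9.57
position: [518.4, 28.9, 165.5]
tool_rot: [0.001, 0.918, 0.397, 0.002]
wrist_force: [0.3, -0.6, -0.2]
width: 18.8
gripper_force: 0.0
```

jog_arm(
  translation=[
    [-1,-1.8,0],
    [-1,-1.8,0],
    [0,0,0],
    [0,0,0],
    [0,0,0],
    [0,0,0],
    [0,0,0],
    [0,0,0],
  ],
  rotation=[
    [0,0,7],
    [0,0,7],
    [0,0,7],
    [0,0,7],
    [0,0,7],
    [0,0,7],
    [0,0,6],
    [0,0,0],
  ],
  jaw=[0.22,0.22,0.22,0.22,0.22,0.22,0.22,0.22],
)

```text
clock: 10.23
position: [498.7, -6.7, 165.2]
tool_rot: [0.001, 0.679, 0.734, 0.001]
wrist_force: [-0.2, -0.1, -0.4]
width: 18.9
gripper_force: 0.0
```

```bash
python3 - <<'E'
exec(open("look.py").read())
cv2.imwrite("pics/w4.png",im)
for n in("scene","side"):
    read_camera(n)
    for t in ("tub","husk_a"):
        for d in pinpoint(n,t)[:4]: print(n,t,round(d["conf"],2),w2t(at_z(n,d["location"],80),tray))
E
```

```text
t 10.2333 [498.7  -6.7 165.2] tray [[-91.3  35.8]] toolx deg rel tray 90.13922790357867 [-0.2 -0.1 -0.4] 18.873756938326917
tub 0.93 [583.5, 99.0] [[ 73.9 135.7]]
husk_a 0.84 [315.0, 367.5] [[-92.6 -63.4]]
husk_a 0.72 [318.9, 294.9] [[-89.6   1.5]]
husk_a 0.57 [286.1, 198.4] [[-111.8   74. ]]
scene tub 0.73 [[ 65.  141.2]]
scene husk_a 0.7 [[-98.4  -1.6]]
scene husk_a 0.63 [[-103.2   62.2]]
scene husk_a 0.56 [[-87.9 -57.7]]
side tub 0.84 [[ 71.6 131.8]]
side tub 0.44 [[-46.5 -67.6]]
side husk_a 0.71 [[-93.1 -65.3]]
side husk_a 0.68 [[-94.8  -4.7]]
side husk_a 0.61 [[-113.4   65.2]]
side husk_a 0.19 [[160.2 -23. ]]
```

View pics/w4.png

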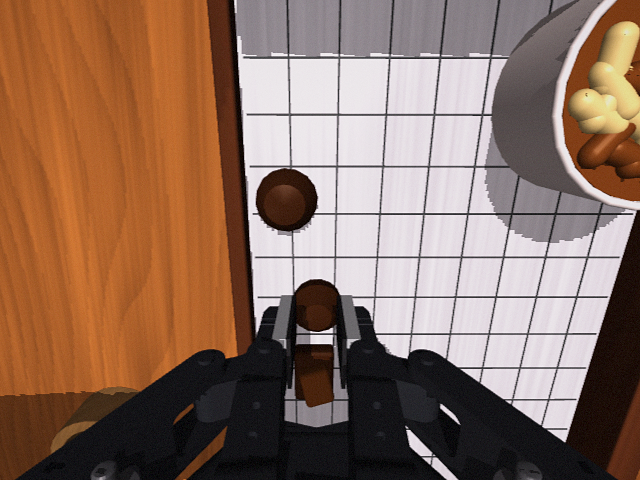

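The wrist view shows the middle husk and the block lined up with the fingers, and husk_a at (286,199), clear of the path. I lower the fingers and sweep the first two toward the bin.

jog_arm(
  translation=[
    [0,0,-2.6],
    [0,0,-2.6],
    [0,0,-2.2],
    [0,0,-0.4],
    [0,0,0],
    [0.04,-0.5,0],
    [0.05,-0.7,0],
    [0.06,-0.8,0],
  ],
  rotation=[
    [0,0,0],
    [0,0,0],
    [0,0,0],
    [0,0,0],
    [0,0,0],
    [0,0,0],
    [0,0,0],
    [0,0,0],
  ],
  jaw=[0.22,0.22,0.22,0.22,0.22,0.22,0.22,0.22],
)

```text
clock: 11.35
position: [500.5, -27.6, 88.2]
tool_rot: [0.002, 0.679, 0.734, 0.001]
wrist_force: [-0.3, 1.1, 0.7]
width: 18.7
gripper_force: 0.1
```

jog_arm(
  translation=[
    [0.08,-1,0],
    [0.08,-1,0],
    [0.08,-1,0],
    [0.08,-1,0],
    [0.08,-1,0],
    [0.08,-1,0],
    [0.08,-1,0],
    [0.08,-1,0],
  ],
  rotation=[
    [0,0,0],
    [0,0,0],
    [0,0,0],
    [0,0,0],
    [0,0,0],
    [0,0,0],
    [0,0,0],
    [0,0,0],
  ],
  jaw=[0.22,0.22,0.22,0.22,0.22,0.22,0.22,0.22],
)

```text
clock: 12.02
position: [505.6, -107.9, 86.3]
tool_rot: [-0.0, 0.679, 0.734, -0.0]
wrist_force: [0.3, -0.2, 0.0]
width: 18.8
gripper_force: 0.2
```

```bash
python3 - <<'E'
exec(open("look.py").read())
for n in("scene","side"):
    cv2.imwrite(f"pics/{n}2.png",read_camera(n))
    for t in ("husk_a",):
        for d in pinpoint(n,t)[:4]: print(n,t,round(d["conf"],2),w2t(at_z(n,d["location"],80),tray))
E
```

```text
t 12.0167 [ 505.6 -107.9   86.3] tray [[-92.1 -65.6]] toolx deg rel tray 90.02593800559455 [ 0.3 -0.2  0. ] 18.81938404058925
husk_a 0.66 [317.1, 348.9] [[-91.8 -92.1]]
husk_a 0.64 [310.4, 414.9] [[ -95.5 -135.6]]
scene husk_a 0.79 [[ -99.4 -136.8]]
scene husk_a 0.62 [[-122.3   70.6]]
scene husk_a 0.52 [[-96.4 -96.5]]
scene husk_a 0.25 [[-186.1  238.7]]
side husk_a 0.84 [[-100.3 -138.6]]
side husk_a 0.72 [[-89.3 -91.6]]
side husk_a 0.65 [[-113.1   67.7]]
side husk_a 0.59 [[-323.7 -242. ]]
```

jog_arm(
  translation=[
    [0.08,-1,0],
    [0.08,-1,0],
    [0.08,-1,0],
    [0.08,-1,0],
    [0.08,-1,0],
    [0.08,-1,0],
    [0.08,-1,0],
    [0.08,-1,0],
  ],
  rotation=[
    [0,0,0],
    [0,0,0],
    [0,0,0],
    [0,0,0],
    [0,0,0],
    [0,0,0],
    [0,0,0],
    [0,0,0],
  ],
  jaw=[0.22,0.22,0.22,0.22,0.22,0.22,0.22,0.22],
)

```text
clock: 13.03
position: [512.0, -188.1, 86.3]
tool_rot: [0.0, 0.68, 0.734, -0.0]
wrist_force: [-0.3, 0.1, -0.5]
width: 18.9
gripper_force: 0.1
```

jog_arm(
  translation=[
    [0.08,-1,0],
    [0.08,-1,0],
    [0.08,-1,0],
    [0.08,-1,0],
    [0.08,-1,0],
    [0.08,-1,0],
    [0.08,-1,0],
    [0,0,0],
  ],
  rotation=[
    [0,0,0],
    [0,0,0],
    [0,0,0],
    [0,0,0],
    [0,0,0],
    [0,0,0],
    [0,0,0],
    [0,0,0],
  ],
  jaw=[0.22,0.22,0.22,0.22,0.22,0.22,0.22,0.22],
)

```text
clock: 13.7
position: [517.9, -258.9, 86.6]
tool_rot: [0.001, 0.68, 0.733, -0.0]
wrist_force: [0.5, 0.5, 0.1]
width: 18.5
gripper_force: 0.0
```

```bash
python3 - <<'E'
exec(open("look.py").read())
for n in("scene","side"):
    im=read_camera(n)
    for t in ("husk_a",):
        for d in pinpoint(n,t)[:4]: print(n,t,round(d["conf"],2),d["location"],w2t(at_z(n,d["location"],80),tray),"z5",w2t(at_z(n,d["location"],5),tray))
cv2.imwrite("pics/side3.png",im)
E
```

```text
t 13.7 [ 517.9 -258.9   86.6] tray [[ -91.3 -217.1]] toolx deg rel tray 89.95539666061573 [0.5 0.5 0.1] 18.508023484656725
husk_a 0.8 [306.6, 340.3] [[ -96.8 -235.8]]
husk_a 0.69 [322.0, 280.3] [[ -89.1 -202.2]]
scene husk_a 0.81 [207.4, 312.8] [[ -57.4 -246.9]] z5 [[-110.1 -219.6]]
scene husk_a 0.57 [189.3, 327.3] [[ -58.2 -291.8]] z5 [[-111.  -268.9]]
scene husk_a 0.52 [293.9, 218.0] [[-109.9   68.6]] z5 [[-168.  128.]]
side husk_a 0.91 [363.6, 373.3] [[-110.3 -254.4]] z5 [[ -75.1 -213.2]]
side husk_a 0.7 [375.1, 404.3] [[-129.3 -307.3]] z5 [[ -96.  -271.5]]
side husk_a 0.61 [259.5, 258.6] [[-115.9   61.2]] z5 [[-81.2 134.5]]
```

View pics/side3.png

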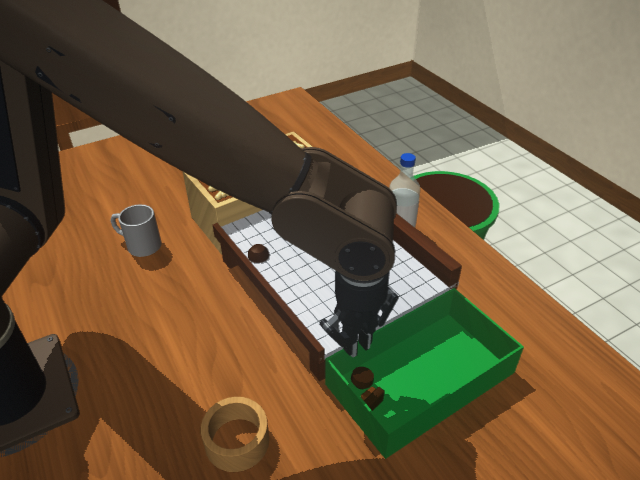

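Both husks lie in the bin, at side (363,376) and (373,396); the last one is at (259,252). I go back behind it.

jog_arm(
  translation=[
    [0,0,3],
    [0,0,3],
    [-0.48,3.68,0],
    [-0.48,3.68,0],
    [-0.48,3.68,0],
    [-0.48,3.68,0],
    [-0.48,3.68,0],
    [-0.48,3.68,0],
  ],
  rotation=[
    [0,0,0],
    [0,0,0],
    [0,0,0],
    [0,0,0],
    [0,0,0],
    [0,0,0],
    [0,0,0],
    [0,0,0],
  ],
  jaw=[0.18,0.18,0.18,0.18,0.18,0.18,0.18,0.18],
)

```text
clock: 14.72
position: [488.1, -34.1, 146.5]
tool_rot: [0.0, 0.679, 0.734, 0.0]
wrist_force: [1.3, 0.0, -0.2]
width: 15.1
gripper_force: 0.0
```

jog_arm(
  translation=[
    [-0.48,3.68,0],
    [-0.48,3.68,0],
    [-0.48,3.68,0],
    [0,0,0],
    [0,0,0],
  ],
  rotation=[
    [0,0,0],
    [0,0,0],
    [0,0,0],
    [0,0,0],
    [0,0,0],
  ],
  jaw=[0.18,0.18,0.18,0.18,0.18],
)

```text
clock: 15.13
position: [473.7, 76.4, 146.4]
tool_rot: [0.0, 0.678, 0.735, -0.0]
wrist_force: [-0.5, -0.7, 0.9]
width: 15.7
gripper_force: 0.0
```

```bash
python3 look.py
```

```text
t 15.1333 [473.7  76.4 146.4] tray [[-109.9  120.5]] toolx deg rel tray 90.30215606970555 [-0.5 -0.7  0.9] 15.65056043506408
tub 0.95 [598.5, 240.4] [[ 72.4 134.2]]
tub 0.29 [429.0, 343.3] [[-28.6  56. ]]
husk_a 0.9 [313.9, 321.1] [[-111.4   74. ]]
husk_a 0.72 [598.2, 240.2] [[ 72.2 134.4]]
```

jog_arm(
  translation=[
    [0,0,-2.6],
    [0,0,-2.6],
    [0,0,-0.8],
    [0,0,0],
    [0.05,-0.6,0],
    [0.05,-0.7,0],
    [0.06,-0.8,0],
    [0.08,-1,0],
  ],
  rotation=[
    [0,0,0],
    [0,0,0],
    [0,0,0],
    [0,0,0],
    [0,0,0],
    [0,0,0],
    [0,0,0],
    [0,0,0],
  ],
  jaw=[0.18,0.18,0.18,0.18,0.18,0.18,0.18,0.18],
)

```text
clock: 15.95
position: [477.9, 42.4, 87.8]
tool_rot: [0.001, 0.679, 0.734, 0.001]
wrist_force: [-0.6, 0.4, 1.1]
width: 15.5
gripper_force: 0.3
```

jog_arm(
  translation=[
    [0.09,-1.1,0],
    [0.09,-1.1,0],
    [0.09,-1.1,0],
    [0.09,-1.1,0],
    [0.09,-1.1,0],
    [0.09,-1.1,0],
    [0.09,-1.1,0],
    [0.09,-1.1,0],
  ],
  rotation=[
    [0,0,0],
    [0,0,0],
    [0,0,0],
    [0,0,0],
    [0,0,0],
    [0,0,0],
    [0,0,0],
    [0,0,0],
  ],
  jaw=[0.18,0.18,0.18,0.18,0.18,0.18,0.18,0.18],
)

```text
clock: 16.62
position: [484.7, -45.7, 87.3]
tool_rot: [0.0, 0.68, 0.734, 0.001]
wrist_force: [0.4, 4.1, 5.8]
width: 15.1
gripper_force: 2.8
```

```bash
python3 look.py
```

```text
t 16.6167 [484.7 -45.7  87.3] tray [[-108.2   -2. ]] toolx deg rel tray 90.00640907924031 [0.4 4.1 5.8] 15.114852447783116
husk_a 0.77 [317.9, 346.9] [[-107.5  -28.1]]
```

jog_arm(
  translation=[
    [0.08,-1,0],
    [0.08,-1,0],
    [0.08,-1,0],
    [0.08,-1,0],
  ],
  rotation=[
    [0,0,0],
    [0,0,0],
    [0,0,0],
    [0,0,0],
  ],
  jaw=[0.18,0.18,0.18,0.18],
)

```text
clock: 17.1
position: [486.9, -85.6, 86.0]
tool_rot: [-0.0, 0.679, 0.734, -0.0]
wrist_force: [0.7, -0.1, 0.5]
width: 15.4
gripper_force: 0.2
```

```bash
python3 look.py
```

```text
t 17.1 [486.9 -85.6  86. ] tray [[-109.1  -42. ]] toolx deg rel tray 90.04944726348097 [ 0.7 -0.1  0.5] 15.441182043699756
husk_a 0.73 [318.7, 354.8] [[-107.8  -72. ]]
```

Sliding cleanly; I carry on over the edge.

jog_arm(
  translation=[
    [0.08,-1,0],
    [0.08,-1,0],
    [0.08,-1,0],
    [0.08,-1,0],
    [0.08,-1,0],
    [0.08,-1,0],
    [0.08,-1,0],
    [0.08,-1,0],
  ],
  rotation=[
    [0,0,0],
    [0,0,0],
    [0,0,0],
    [0,0,0],
    [0,0,0],
    [0,0,0],
    [0,0,0],
    [0,0,0],
  ],
  jaw=[0.18,0.18,0.18,0.18,0.18,0.18,0.18,0.18],
)

```text
clock: 17.92
position: [493.6, -165.7, 86.3]
tool_rot: [-0.0, 0.68, 0.734, -0.0]
wrist_force: [0.3, 0.1, -0.1]
width: 15.4
gripper_force: 0.1
```

jog_arm(
  translation=[
    [0.08,-1,0],
    [0.08,-1,0],
    [0.08,-1,0],
    [0.08,-1,0],
    [0.08,-1,0],
    [0.08,-1,0],
    [0.08,-1,0],
    [0.08,-1,0],
  ],
  rotation=[
    [0,0,0],
    [0,0,0],
    [0,0,0],
    [0,0,0],
    [0,0,0],
    [0,0,0],
    [0,0,0],
    [0,0,0],
  ],
  jaw=[0.18,0.18,0.18,0.18,0.18,0.18,0.18,0.18],
)

```text
clock: 18.58
position: [500.0, -245.7, 86.3]
tool_rot: [0.0, 0.679, 0.734, -0.0]
wrist_force: [-0.4, -0.2, 0.9]
width: 15.2
gripper_force: 0.0
```

jog_arm(
  translation=[
    [0.08,-1,0],
    [0.08,-1,0],
    [0,0,2],
    [0,0,4],
    [0,0,4],
    [0,0,4],
    [0,0,0],
    [0,0,0],
  ],
  rotation=[
    [0,0,0],
    [0,0,0],
    [0,0,0],
    [0,0,0],
    [0,0,0],
    [0,0,0],
    [0,0,0],
    [0,0,0],
  ],
  jaw=[0.18,0.18,0.18,0.18,0.18,0.18,0.18,0.18],
)

```text
clock: 19.25
position: [503.2, -266.3, 230.5]
tool_rot: [0.004, 0.679, 0.734, 0.0]
wrist_force: [-0.1, 0.5, -1.5]
width: 15.0
gripper_force: 0.0
```

```bash
python3 - <<'E'
exec(open("look.py").read())
a=read_camera("scene")
for t in("tub","husk_a"):
    for d in pinpoint("scene",t)[:4]: print(t,round(d["conf"],2),d["location"],w2t(at_z("scene",d["location"],80),tray))
b=read_camera("side")
for t in("tub","husk_a"):
    for d in pinpoint("side",t)[:4]: print(t,round(d["conf"],2),d["location"],w2t(at_z("side",d["location"],80),tray))
cv2.imwrite("pics/end.png",np.hstack([a[150:450,120:520],b[150:450,180:580]]))
E
```

```text
t 19.25 [ 503.2 -266.3  230.5] tray [[-106.6 -223.4]] toolx deg rel tray 90.03356592127523 [-0.1  0.5 -1.5] 14.976505808488008
husk_a 0.97 [321.9, 257.7] [[-102.6 -251.3]]
husk_a 0.79 [309.7, 197.4] [[-113.4 -195.8]]
husk_a 0.66 [324.3, 204.3] [[-100.8 -201.8]]
tub 0.78 [371.3, 232.8] [[ 63.2 143. ]]
tub 0.55 [222.8, 360.0] [[  45.1 -298.6]]
husk_a 0.67 [208.5, 299.9] [[ -80.3 -224.3]]
husk_a 0.56 [208.3, 310.0] [[ -61.2 -241.3]]
husk_a 0.5 [189.9, 328.0] [[ -56.  -292.1]]
tub 0.74 [320.0, 202.4] [[ 74.3 140.3]]
tub 0.21 [262.7, 214.0] [[-44.5 174.7]]
tub 0.19 [238.4, 438.2] [[-321.8 -243.9]]
tub 0.18 [328.7, 283.1] [[-44.8 -64.8]]
husk_a 0.83 [377.6, 405.3] [[-127.3 -310.7]]
husk_a 0.76 [352.6, 376.1] [[-127.4 -249.1]]
husk_a 0.66 [345.4, 367.8] [[-127.5 -230.5]]
```

View pics/end.png

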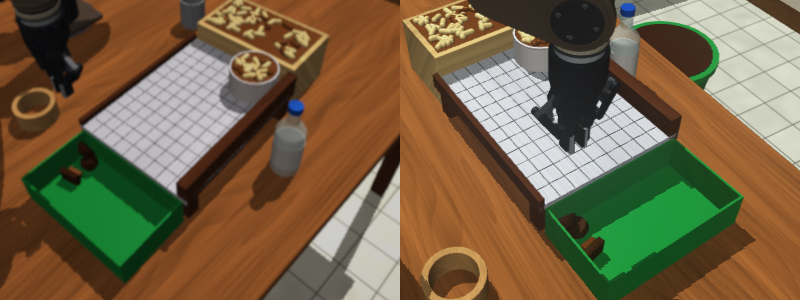

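The tray is clear: the tub stands in the corner against fence and crate, and three dark pieces lie in the bin. I triangulate the husks to check their height, then hand in if they're below the rim.

```bash
python3 - <<'E'
from h import *
tray=np.load("tray.npy");ok=True
for a,b in (((208.5,299.9),(345.4,367.8)),((208.3,310),(352.6,376.1)),((189.9,328),(377.6,405.3))):
    p,e=tri("scene",a,"side",b);print(p.round(1),e.round(1),w2t(p,tray).round(1));ok&=p[2]<50
if ok: print(env.hand_in())
E
```

```text
[ 498.9 -251.2   40.2] 1.1 [[-109.8 -208. ]]
[ 507.4 -261.4   23.2] 2.4 [[-102.  -218.8]]
[ 514.9 -318.8   16.7] 7.4 [[ -98.9 -276.6]]
the job is handed in; nothing more can be done
None
```

The job is handed in at about 19.5 s: the tub stands in the corner against both fence and crate (highest wrist reading about 6 N), and all three husks are in the bin, one of them resting on another below the rim; the bottle, tape and mug were not touched.

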